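Dry-fit the cast garden gateway

TASK

Dry-fit the cast concrete model gateway on the long base slab: stand the square pillar on the cross at the slab's left end and the round pillar on the cross at its right end (left and right as the robot sees it, +y is left), put the flower pot upright on the cross between them, and lay the lintel centred across the tops of the two pillars, in line with the slab. Stand the finial, ball up, in the middle of the round pedestal, and leave the mallet, the chisel and the tape roll where they lie.

Things in the scene. Friction and masses are not known exactly. Their poses are not given: they have to be found in the camera images.
- base_slab: Fixed grey concrete slab lying on the table, 80 (x) x 210 (y, long) x 14 mm high, turned by at most 0.4 rad. Origin: centre of its underside, z up; unturned, its x points ahead of the robot and its y to the left. Three thin pencilled crosses on its top mark the places along its long centre line: middle at y = 0, left end at y = +62 mm, right end at y = -62 mm in its own frame (x = 0).
- pedestal: Fixed round concrete pedestal, 96 mm across at the foot, flat top 84 mm across and 30 mm above the table. Origin: centre of its underside.
- square_pillar: Loose plain concrete block, 40 x 40 mm square and 70 mm tall, standing upright, about 0.24 kg. Origin: centre of its underside, z up its height, x and y square to its sides.
- round_pillar: Loose plain concrete cylinder, 42 mm diameter and 70 mm tall, standing upright, about 0.21 kg. Origin: centre of its underside, z up its axis.
- pot: Loose concrete flower pot standing upright, open and hollow from the top, 48 mm tall; the foot is 36 mm across, the upright rim band 46 mm across from 28 mm up to the top, wall 5 mm; about 0.10 kg. Origin: centre of its underside, z up its axis.
- lintel: Loose concrete bar lying flat, 44 (x) x 176 (y, long) x 24 mm high, about 0.38 kg; its long side starts within 0.3 rad of the robot's y direction. Origin: centre of its underside. It lies on the 70 mm tall pillars.
- finial: Loose concrete finial standing upright: foot 50 x 50 x 12 mm, on it a block 34 x 34 mm from 12 to 44 mm up (grip here), on top a ball 26 mm across, 66 mm tall in all; about 0.15 kg. Origin: centre of its underside, z up, x and y square to its sides.
- mallet: Bystander, not to be moved: club hammer lying beyond the work, dark steel head 55 x 100 x 55 mm, wooden handle 28 mm thick reaching 240 mm along its -x. Origin: underside of the head.
- chisel: Bystander, not to be moved: flat steel chisel about 185 mm long along its x, 18 mm high, lying to the left of the work. Origin: about its middle, at its underside.
- tape_roll: Bystander, not to be moved: brown roll of tape lying flat, 100 mm across, 76 mm hole, 48 mm high. Origin: centre of its underside.
There are look-alikes about, which are no part of the job. Leave any orange look-alike of the square_pillar alone.

How it is judged:
At the end, for the whole second after the job is handed in: Square pillar on the left cross, round on the right, pot on the middle, each within 12 mm each way, upright (3 deg), on the slab; lintel flat on both pillars, centred within 13 mm and 0.15 rad along the slab; finial upright on the pedestal within 12 mm of centre; all released, at rest (x of square_pillar in the frame of base_slab between -0.012 and 0.012 m and y of square_pillar in the frame of base_slab between 0.05 and 0.074 m and z of square_pillar in the frame of base_slab between 0.01 and 0.018 m and angle between each of square_pillar, round_pillar, pot, lintel, finial's own z axis and vertical below 0.06 rad and linear speed of each of square_pillar, round_pillar, pot, lintel, finial below 0.02 m/s and angular speed of each of square_pillar, round_pillar, pot, lintel, finial below 0.2 rad/s and x of round_pillar in the frame of base_slab between -0.012 and 0.012 m and y of round_pillar in the frame of base_slab between -0.074 and -0.05 m and z of round_pillar in the frame of base_slab between 0.01 and 0.018 m and x of pot in the frame of base_slab between -0.012 and 0.012 m and y of pot in the frame of base_slab between -0.012 and 0.012 m and z of pot in the frame of base_slab between 0.01 and 0.018 m and x of lintel in the frame of base_slab between -0.013 and 0.013 m and y of lintel in the frame of base_slab between -0.013 and 0.013 m and z of lintel in the frame of base_slab between 0.08 and 0.088 m and angle between the y axis of lintel and the y axis of base_slab, either way round below 0.15 rad and z of finial in the frame of pedestal between 0.026 and 0.034 m and horizontal distance between finial and pedestal below 0.012 m); the robot touches nothing.
It fails at once if the mallet is moved by more than 20 mm (distance of mallet from where it was at the start of the episode above 0.02 m).
It fails at once if the chisel is moved by more than 20 mm (distance of chisel from where it was at the start of the episode above 0.02 m).
It fails at once if the tape roll is moved by more than 20 mm (distance of tape_roll from where it was at the start of the episode above 0.02 m).
It also fails if it takes over 144 s, if anything falls off the work surface, if the arm or the gripper's body presses on something with over 40 N, if the wrist force passes 120 N, or if a joint passes its speed limit or range.

ROBOT

A 6-joint arm with a two-finger parallel gripper is mounted at the origin on the work surface. World frame = base frame: x ahead of the robot, y to its left, z up, the work surface at z = 0. Lengths are in m, angles in rad, forces in N, time in s.
With the tool pointing down it reaches from about 0.325 to 0.9 m from the base axis. Payload 6.1 kg.
Tool frame: the origin (TCP) lies between the finger pads; the fingertips stand 19 mm ahead of it and the grasp point (between the pads) is the TCP; z points along the fingers, y is the line along which they close (so a half turn about z gives the same grasp; the last joint's range is limited). The gripper opens to 85 mm and grips with 20 to 120 N. Pads are 22 mm wide; open, the fingers measure 114 mm over their backs; the gripper's body (76 mm by 85 mm) begins 54 mm behind the grasp point. The pads swing forward as they close: fully open they stand 13 mm farther back than shut.
Start: joints at [-1.391, 0.22, 1.526, -0, 1.395, -0.126], TCP at [0.188, -0.596, 0.25] pointing down, gripper open.
Joint ranges: [-2.98, 2.98], [-0.91, 2.08], [0.09, 2.57], [-1.24, 4.39], [0.2, 2.65], [-2.68, 2.68]. Speed limits (rad/s): [2.57, 2.57, 3.01, 3.14, 3.14, 3.14].

INTERFACE

Orientations are given as a unit quaternion [w, x, y, z].
In Python, from workcell import manip, eyes, hand_in gives the robot as it stands.
- The arm moves only by the tool apply_moves, never from a script. Its argument "steps" is a list of rows, each a list of 3 entries, a list of its own where there are three numbers: the shift along the tool's x, y, z scaled (see below), then the turn, a rotation vector about the tool's x, y, z scaled (see below), then the closure, from -1 (fully open) to 1 (shut). In form: [[[x, y, z], [wx, wy, wz], hand], ...]. A call has 1 to 10 rows; each row shifts and turns the commanded pose from where the row before left it, along the tool's axes as they then stand; what a row does not reach is not made up. The controller multiplies each number of a shift by 40 mm and each number of a turn by 0.12 rad. A row lasts 1/12 s, in which the tool goes at most 41.7 mm and 7.16 degrees, less where a joint would pass 70% of its speed; a pose out of reach is approached as far as the arm can. A call with a number of a shift or a turn outside -1 to 1 is refused whole. A call with a gripper value outside its range is refused whole. The fingers move at their own pace and stop on an object; "newtons" is the grip in N (left out, the last holds). Time passes only in rows, so rows that do not move let the fingers close. It gives the time, the measured TCP pose, the force, the opening and the grip force at its end, in the units of the state.
- manip.get_obs(): the state, without advancing time (a new reading comes with each control period).
- eyes.read_camera(name): name is "side" or "top" or "wrist"; returns the picture (420x560x3 uint8, blue, green, red); there is no depth.
- eyes.camera_model(name): a dict with "fx", "fy", "cx", "cy" (pixels), "dist" ([k1, k2, p1, p2, k3] as OpenCV has them; the pictures are not rectified), "extrinsics" (4x4, takes a point from camera to world coordinates); the wrist camera has in their place "mount" (4x4, takes a point from camera to tool coordinates, whose origin is the TCP and whose axes are the flange's). Camera axes: x right, y down, z forward; pixel columns grow to the right and rows downward; lengths in m; the calibration is good to about 2 mm. A picture is of the moment at which its call begins: read the wrist's pose just before it. camera_model takes no time and is no camera call.
- hand_in(): hands the job in; it is judged then, once.
The state is a dict: "time_s": time; "qpos": joint angles; "qd": joint speeds; "effort": joint torques, N m; "ee_pos": TCP position; "eef_rot": TCP orientation; "force": force on the tool from outside, world axes, zero at the start; "wrist_torque": the same for the moment, N m; "width": opening from 0.0 (shut) to 1.0 (fully open); "gripper_force": force on a finger pad.
Only numpy, scipy, OpenCV 4.12 (cv2) and the standard library are available. Lean on these libraries where they do the work, as an engineer would, in place of code of your own. Each camera call takes 0.05 s, during which the arm holds its last target. There are 200 camera calls.

## Working session

There is one attempt and no reset: what is moved stays moved. The work goes in short steps, Python scripts to look and compute and a tool call to move; the robot and the scene stay as the last step left them, time stands still between calls to the robot, and variables do not carry over. Pictures are saved under pics/ and viewed, at most 14 in all, crops included, and the job is handed in when it is done.

Besides the shell and the picture viewer there is one more tool, called after ">>>" as a command line: name --argument value ..., lists and objects as JSON in quotes. apply_moves: Moves the arm, as the interface text tells. Its arguments: {"type":"object","properties":{"steps":{"type":"array","items":{"type":"array"}},"newtons":{"type":"number"}},"required":["steps"]}

```bash
mkdir -p pics; ls; cat > h.py <<'E'
import numpy as np, cv2
from workcell import manip, eyes, hand_in
from scipy.spatial.transform import Rotation as R
def T_cam(n, obs=None):
    m=eyes.camera_model(n)
    K=np.array([[m['fx'],0,m['cx']],[0,m['fy'],m['cy']],[0,0,1.]]); d=np.array(m['dist'],float)
    if n=='wrist':
        q=obs['eef_rot']; T=np.eye(4); T[:3,:3]=R.from_quat([q[1],q[2],q[3],q[0]]).as_matrix(); T[:3,3]=obs['ee_pos']
        E=T@np.array(m['mount'])
    else: E=np.array(m['extrinsics'])
    return K,d,E
def cast(cam,uv,z):
    K,d,E=cam
    p=cv2.undistortPoints(np.array(uv,float).reshape(-1,1,2),K,d).reshape(-1,2)
    r=np.c_[p,np.ones(len(p))]@E[:3,:3].T; o=E[:3,3]
    return (o+r*((z-o[2])/r[:,2])[:,None])[:,:2]
E
python3 - <<'E'
from h import *
o=manip.get_obs();print(o['ee_pos'],o['eef_rot'],o['width'],o['time_s'])
for n in('top','side','wrist'):
    im=eyes.read_camera(n);cv2.imwrite(f'pics/{n}0.png',im)
    print(n,np.round(T_cam(n,o)[2],3).tolist(), T_cam(n,o)[0][0,0])
E
```

```text
pics
[ 0.18804305 -0.59544861  0.24920408] [-9.58323047e-04  9.88334575e-01  1.52295268e-01 -2.13387913e-05] 0.9983400838388339 0.0
top [[-0.016, -0.991, 0.131, 0.454], [-1.0, 0.014, -0.016, 0.001], [0.014, -0.132, -0.991, 1.033], [0.0, 0.0, 0.0, 1.0]] 416.664260508048
side [[-0.982, -0.143, 0.125, 0.473], [-0.19, 0.767, -0.613, 0.679], [-0.008, -0.625, -0.78, 0.932], [0.0, 0.0, 0.0, 1.0]] 448.08006279690136
wrist [[0.301, -0.909, -0.289, 0.263], [-0.954, -0.287, -0.09, -0.573], [-0.001, 0.303, -0.953, 0.373], [0.0, 0.0, 0.0, 1.0]] 321.58052260294363
```

View pics/top0.png

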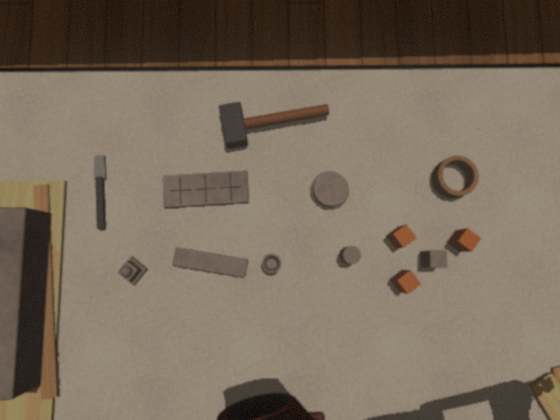

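View pics/side0.png

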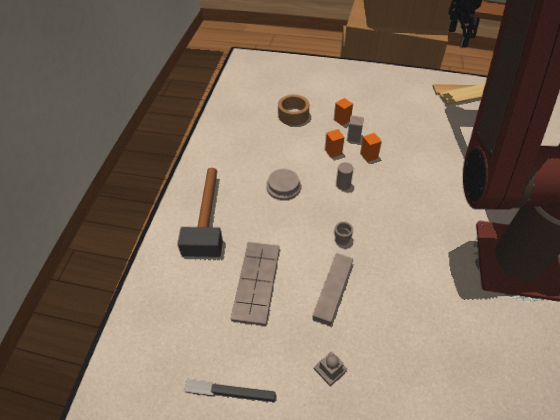

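The top view shows the slab centre at about (206,189), lintel (210,262), pot (271,264), round pillar (350,256), square pillar (434,259) among three orange blocks, finial (132,270) and pedestal (331,190). The side view agrees. Next I segment.

```bash
python3 - <<'E'
from h import *
im=cv2.imread('pics/top0.png')
c=im[140:310,90:490]
cv2.imwrite('pics/crop0.png',cv2.resize(c,None,fx=2,fy=2,interpolation=cv2.INTER_CUBIC))
lab=cv2.cvtColor(im,cv2.COLOR_BGR2LAB).astype(int)
# grey concrete: darker than table
bg=cv2.medianBlur(im,101); d=(cv2.cvtColor(bg,cv2.COLOR_BGR2GRAY).astype(int)-cv2.cvtColor(im,cv2.COLOR_BGR2GRAY))
m=((d>22)).astype(np.uint8)*255
cv2.imwrite('pics/mask0.png',cv2.resize(m[140:310,90:490],None,fx=2,fy=2,interpolation=cv2.INTER_NEAREST))
cam=T_cam('top')
for k in cv2.findContours(m,cv2.RETR_EXTERNAL,cv2.CHAIN_APPROX_NONE)[0]:
    a=cv2.contourArea(k)
    if a<150 or a>6000: continue
    r=cv2.minAreaRect(k); u=r[0]
    if not(90<u[0]<490 and 140<u[1]<310): continue
    print(int(a),np.round(u,1),np.round(r[1],1),round(r[2],1),[np.round(cast(cam,[u],z)[0],3).tolist() for z in(0,.014,.07)])
E
```

```text
545 [402.6 282.4] [23.8 28. ] 53.1 [[0.397, -0.303], [0.397, -0.299], [0.401, -0.283]]
468 [132.5 270.2] [22.6 22.8] 38.7 [[0.437, 0.355], [0.437, 0.35], [0.438, 0.331]]
320 [270.5 264.5] [21. 19.] 90.0 [[0.445, 0.019], [0.445, 0.019], [0.446, 0.018]]
1383 [209.8 262.6] [74.4 20.3] 9.7 [[0.452, 0.168], [0.452, 0.165], [0.452, 0.156]]
377 [348.  256.5] [21. 24.] 90.0 [[0.462, -0.172], [0.462, -0.17], [0.461, -0.16]]
1167 [446.3 250.8] [27.3 70.1] 58.3 [[0.472, -0.416], [0.472, -0.41], [0.471, -0.388]]
509 [398.3 238. ] [20.8 28.8] 53.1 [[0.505, -0.299], [0.505, -0.295], [0.502, -0.278]]
1117 [329.  190.5] [37. 38.] 90.0 [[0.627, -0.13], [0.625, -0.128], [0.616, -0.121]]
2701 [205.2 189.4] [33.7 85.9] 86.5 [[0.634, 0.181], [0.632, 0.178], [0.622, 0.168]]
1662 [452.7 178.1] [41.9 50.6] 58.0 [[0.655, -0.445], [0.652, -0.439], [0.641, -0.415]]
708 [100.  192.5] [75. 12.] 90.0 [[0.63, 0.442], [0.628, 0.436], [0.618, 0.412]]
```

View pics/crop0.png

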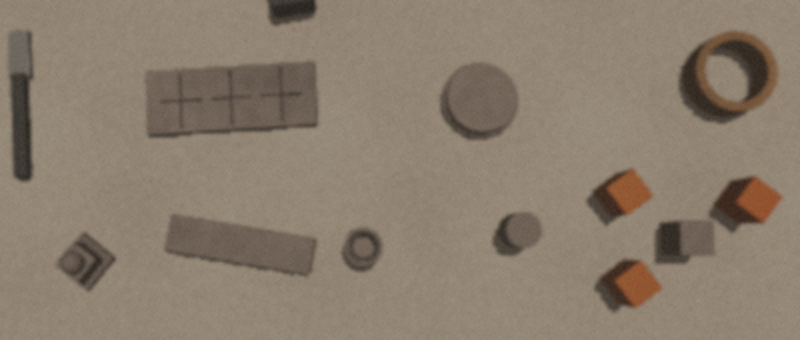

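View pics/mask0.png

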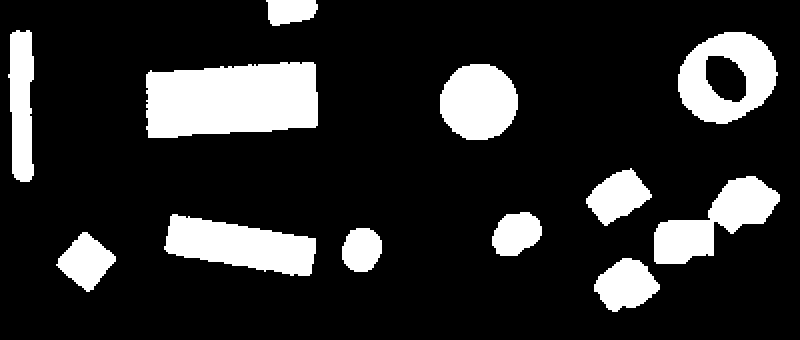

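The crop shows the three crosses at full-image (180.5,190), (206,188.5) and (231,187.5). The top faces are at (438.5,259) for the square pillar and (351,255) for the round one. The mask separates the single items cleanly, so I compute positions.

```bash
cat >> h.py <<'E'
def plan(x,y,z,yaw,obs=None):
    "tool-unit totals: turn first (wz), then shift, yaw = heading of tool x"
    o=obs or manip.get_obs(); q=o['eef_rot']; M=R.from_quat([q[1],q[2],q[3],q[0]]).as_matrix()
    cur=np.arctan2(M[1,0],M[0,0]); dy=(yaw-cur+np.pi)%(2*np.pi)-np.pi
    c,s=np.cos(yaw),np.sin(yaw); d=np.array([x,y,z])-o['ee_pos']
    print('turn',round(-dy/.12,2),'shift',np.round([(c*d[0]+s*d[1])/.04,(s*d[0]-c*d[1])/.04,-d[2]/.04],2),'tilt',np.round(M[2,:2],4),'yaw',round(cur,3),'t',round(o['time_s'],1))
E
python3 - <<'E'
from h import *
cam=T_cam('top'); f=lambda u,z:cast(cam,[(90+u[0]/2,140+u[1]/2)],z)[0]
P=dict(cl=((181,100),.014),cm=((231.5,97.5),.014),cr=((282,94.5),.014),slab=((232,99.5),.014),ped=((480.5,100),.03),sq=((697,238),.07),rd=((522,230),.07),pot=((363,246),.048),lint=((241,243),.024),fin=((86,261),.0),o1=((629,192),.07),o2=((637,284),.07),o3=((757,200),.07))
Q={k:f(*v) for k,v in P.items()}
for k in Q: print(k,np.round(Q[k],3))
d=Q['cl']-Q['cr']; print('slab yaw',np.arctan2(-d[0],d[1]),np.linalg.norm(d))
a=f((171,232),.024);b=f((312,256),.024); d=a-b; print('lintel yaw',np.arctan2(-d[0],d[1]))
print('finial edge', [np.round(f(p,.006),3).tolist() for p in((57,261),(86,232),(116,260),(88,291))])
print('sq edges', [np.round(f(p,.07),3).tolist() for p in((680,221),(713,222),(714,255),(681,256))])
plan(Q['sq'][0],Q['sq'][1],.20,np.pi/2)
E
```

```text
cl [0.631 0.239]
cm [0.634 0.177]
cr [0.636 0.114]
slab [0.631 0.176]
ped [ 0.623 -0.129]
sq [ 0.452 -0.368]
rd [ 0.465 -0.167]
pot [0.449 0.016]
lint [0.455 0.162]
fin [0.437 0.354]
o1 [ 0.506 -0.293]
o2 [ 0.401 -0.296]
o3 [ 0.495 -0.441]
slab yaw 0.04175196680893506 0.12450725759319521
lintel yaw -0.18347340308519655
finial edge [[0.437, 0.387], [0.471, 0.353], [0.437, 0.316], [0.401, 0.348]]
sq edges [[0.472, -0.35], [0.47, -0.388], [0.433, -0.387], [0.432, -0.349]]
turn -10.54 shift [5.68 6.61 1.24] tilt [ 0.0002 -0.0015] yaw 0.306 t 0.1
```

>>> apply_moves --steps '[[[0,0,0],[0,0,-1],-1],[[0,0,0],[0,0,-1],-1],[[0,0,0],[0,0,-1],-1],[[0,0,0],[0,0,-1],-1],[[0,0,0],[0,0,-1],-1],[[0,0,0],[0,0,-1],-1],[[0,0,0],[0,0,-1],-1],[[0,0,0],[0,0,-1],-1],[[0,0,0],[0,0,-1],-1],[[0,0,0],[0,0,-1],-1]]' --newtons 50

```text
time_s: 0.98
ee_pos: [0.1881, -0.5958, 0.2498]
eef_rot: [-0.0, 0.728, 0.686, 0.0]
force: [0.6, 0.2, 0.0]
width: 1.002
gripper_force: 0.0
```

>>> apply_moves --steps '[[[0,0,0],[0,0,-0.54],-1],[[0.63,0.73,0],[0,0,0],-1],[[0.63,0.73,0],[0,0,0],-1],[[0.63,0.73,0],[0,0,0],-1],[[0.63,0.73,0],[0,0,0],-1],[[0.63,0.73,0],[0,0,0],-1],[[0.63,0.73,0],[0,0,0],-1],[[0.63,0.73,0],[0,0,0],-1],[[0.63,0.73,0],[0,0,0],-1],[[0,0,0],[0,0,0],-1]]'

```text
time_s: 1.82
ee_pos: [0.4261, -0.3896, 0.2501]
eef_rot: [-0.0, 0.705, 0.709, 0.002]
force: [-0.9, -0.5, -0.3]
width: 0.999
gripper_force: 0.0
```

```bash
python3 - <<'E'
from h import *
plan(.452,-.368,.2,np.pi/2)
o=manip.get_obs();im=eyes.read_camera('wrist');np.save('o1.npy',o,allow_pickle=True);cv2.imwrite('pics/w1.png',im)
E
```

```text
turn 0.05 shift [0.54 0.65 1.25] tilt [0.0024 0.002 ] yaw 1.576 t 1.8
```

View pics/w1.png

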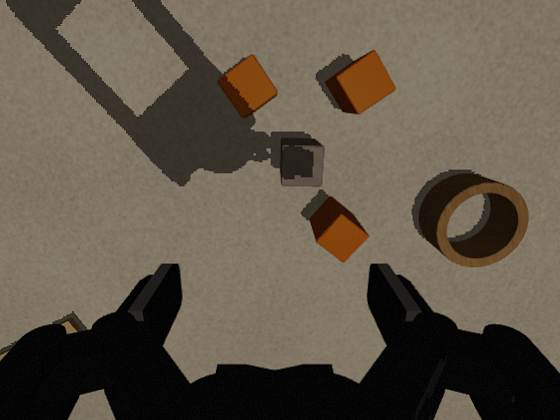

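The wrist view shows the square pillar's top face centred at about (302,163), bounded by (281,140), (323,147), (323,186) and (281,186). The tape roll is at right and the orange blocks are well clear of the finger lanes.

```bash
python3 - <<'E'
from h import *
o=np.load('o1.npy',allow_pickle=True).item(); cam=T_cam('wrist',o)
print(np.round(cam[2],2).tolist())
for p in((302,165),(281,186),(324,186),(281,145),(360,80),(343,239)): print(p,np.round(cast(cam,[p],.07)[0],3))
im=cv2.imread('pics/w1.png')[110:260,220:400]; cv2.imwrite('pics/w1c.png',cv2.resize(im,None,fx=4,fy=4,interpolation=cv2.INTER_CUBIC))
E
```

```text
[[1.0, 0.01, 0.0, 0.43], [0.01, -0.95, -0.3, -0.31], [0.0, 0.3, -0.95, 0.37], [0.0, 0.0, 0.0, 1.0]]
(302, 165) [ 0.453 -0.369]
(281, 186) [ 0.434 -0.39 ]
(324, 186) [ 0.476 -0.389]
(281, 145) [ 0.433 -0.35 ]
(360, 80) [ 0.502 -0.293]
(343, 239) [ 0.498 -0.445]
```

View pics/w1c.png

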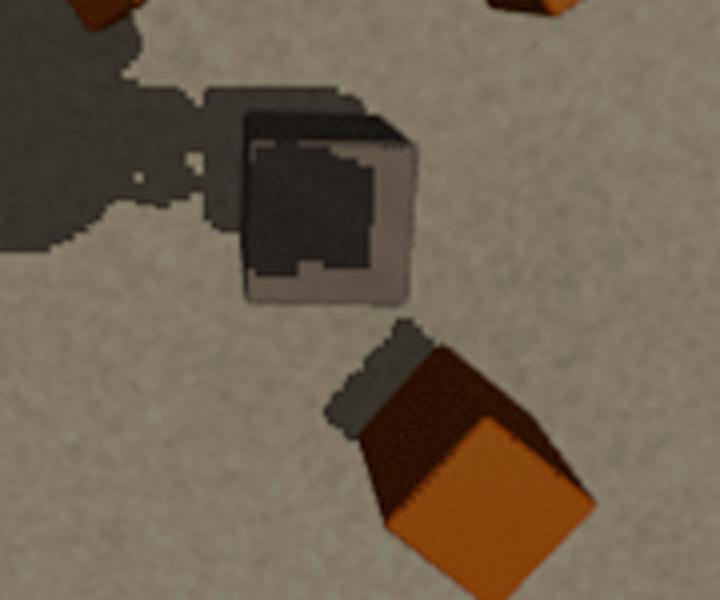

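The crop confirms the top face centre at (302.5,165.5), giving (0.453,-0.369). Now I grasp it.

>>> apply_moves --steps '[[[0.51,0.67,0],[0,0,0.05],-1],[[0,0,0.6],[0,0,0],-1],[[0,0,0.7],[0,0,0],-1],[[0,0,0.7],[0,0,0],-1],[[0,0,0.7],[0,0,0],-1],[[0,0,0.7],[0,0,0],-1],[[0,0,0.7],[0,0,0],-1],[[0,0,0.6],[0,0,0],-1],[[0,0,0.43],[0,0,0],-1],[[0,0,0],[0,0,0],-1]]'

```text
time_s: 2.7
ee_pos: [0.4451, -0.3723, 0.0403]
eef_rot: [-0.004, 0.71, 0.704, -0.0]
force: [-0.8, 0.4, 0.1]
width: 1.001
gripper_force: 0.0
```

>>> apply_moves --steps '[[[0,0,0],[0,0,0],1],[[0,0,0],[0,0,0],1],[[0,0,0],[0,0,0],1],[[0,0,0],[0,0,0],1],[[0,0,0],[0,0,0],1],[[0,0,0],[0,0,0],1],[[0,0,0],[0,0,0],1],[[0,0,0],[0,0,0],1],[[0,0,0],[0,0,0],1],[[0,0,0],[0,0,0],1]]'

```text
time_s: 3.53
ee_pos: [0.45, -0.3755, 0.0474]
eef_rot: [0.002, 0.709, 0.705, -0.0]
force: [1.2, -0.9, 5.9]
width: 0.465
gripper_force: 51.3
```

>>> apply_moves --steps '[[[0,0,-0.3],[0,0,0],1],[[0,0,-0.5],[0,0,0],1],[[0,0,-0.6],[0,0,0],1],[[0,0,-0.6],[0,0,0],1],[[0,0,-0.6],[0,0,0],1],[[0,0,-0.6],[0,0,0],1],[[0,0,-0.6],[0,0,0],1],[[0,0,-0.2],[0,0,0],1],[[0,0,0],[0,0,0],1]]'

```text
time_s: 4.28
ee_pos: [0.4495, -0.375, 0.2082]
eef_rot: [0.002, 0.709, 0.705, -0.0]
force: [0.4, 0.6, -3.1]
width: 0.465
gripper_force: 51.0
```

```bash
python3 - <<'E'
from h import *
plan(.631,.239,.2,np.pi/2+.042)
E
```

```text
turn -0.4 shift [15.15  5.18  0.2 ] tilt [-0.0037  0.0033] yaw 1.565 t 4.3
```

>>> apply_moves --steps '[[[0.3,0.1,-0.2],[0,0,-0.2],1],[[0.7,0.3,-0.4],[0,0,-0.2],1],[[1,0.4,-0.4],[0,0,0],1],[[1,0.4,0],[0,0,0],1],[[1,0.4,0],[0,0,0],1],[[1,0.4,0],[0,0,0],1],[[1,0.4,0],[0,0,0],1],[[1,0.4,0],[0,0,0],1],[[1,0.4,0],[0,0,0],1],[[1,0.4,0],[0,0,0],1]]'

```text
time_s: 5.12
ee_pos: [0.5729, -0.0189, 0.2414]
eef_rot: [-0.002, 0.692, 0.722, -0.001]
force: [1.0, -0.4, -3.3]
width: 0.459
gripper_force: 51.1
```

>>> apply_moves --steps '[[[1,0.4,0],[0,0,0],1],[[0.7,0.3,0],[0,0,0],1],[[0.3,0.1,0],[0,0,0],1],[[0,0,0],[0,0,0],1],[[0,0,0],[0,0,0],1],[[0,0,0],[0,0,0],1]]'

```text
time_s: 5.62
ee_pos: [0.6012, 0.0572, 0.2423]
eef_rot: [-0.001, 0.692, 0.722, -0.001]
force: [0.5, -0.1, -3.6]
width: 0.463
gripper_force: 51.2
```

```bash
python3 - <<'E'
from h import *
plan(.631,.239,.2,np.pi/2+.042)
o=manip.get_obs();im=eyes.read_camera('wrist');np.save('o2.npy',o,allow_pickle=True);cv2.imwrite('pics/w2.png',im);print(o['ee_pos'])
E
```

```text
turn -0.0 shift [4.51 0.93 1.06] tilt [-0.0005 -0.0026] yaw 1.613 t 5.6
[0.60124767 0.05723996 0.24234231]
```

View pics/w2.png

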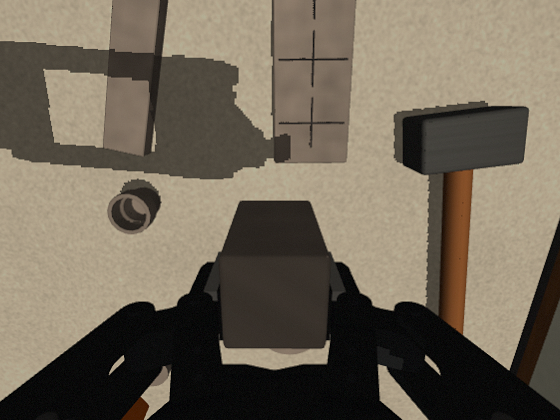

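The wrist view shows the right cross at (311,123), the middle cross at (313,59), the pot rim at (132,212) and the held pillar's top face from (222,253) to (328,347).

```bash
python3 - <<'E'
from h import *
o=np.load('o2.npy',allow_pickle=True).item(); cam=T_cam('wrist',o)
r,m=cast(cam,[(311,123),(313,59)],.014); d=m-r
print(r,m,np.linalg.norm(d),'yaw',np.arctan2(-d[0],d[1]),'left',m+d/np.linalg.norm(d)*.062)
zt=o['ee_pos'][2]-.0474+.07
q=cast(cam,[(222,253),(325,253),(328,347),(220,347)],zt); print(np.round(q,3).tolist(),'off',q.mean(0)-o['ee_pos'][:2])
print('pot',cast(cam,[(131,213)],.048))
E
```

```text
[0.63787696 0.11487845] [0.63513032 0.17731   ] 0.06249193396421675 yaw 0.04396612864458208 left [0.63240529 0.23925008]
[[0.583, 0.083], [0.619, 0.085], [0.623, 0.045], [0.582, 0.043]] off [0.00034262 0.00694228]
pot [[0.45241235 0.01731214]]
```

>>> apply_moves --steps '[[[0.4,0.1,0],[0,0,0],1],[[0.8,0.17,0],[0,0,0],1],[[0.8,0.17,0],[0,0,0],1],[[0.8,0.17,0],[0,0,0],1],[[0.8,0.17,0],[0,0,0],1],[[0.56,0.12,0.3],[0,0,0],1],[[0.2,0.05,0.5],[0,0,0],1],[[0,0,0.8],[0,0,0],1],[[0,0,0.8],[0,0,0],1],[[0,0,0.7],[0,0,0],1]]'

```text
time_s: 6.5
ee_pos: [0.6325, 0.2322, 0.1177]
eef_rot: [-0.0, 0.693, 0.721, -0.001]
force: [-0.2, -0.2, -3.9]
width: 0.462
gripper_force: 51.3
```

>>> apply_moves --steps '[[[0,0,0.5],[0,0,0],1],[[0,0,0.2],[0,0,0],1],[[0,0,0],[0,0,0],1],[[0,0,0],[0,0,0],1],[[0,0,0],[0,0,0],1]]'

```text
time_s: 6.92
ee_pos: [0.6346, 0.2336, 0.094]
eef_rot: [0.001, 0.692, 0.721, 0.002]
force: [1.0, 1.9, -3.2]
width: 0.465
gripper_force: 51.2
```

```bash
python3 - <<'E'
from h import *
plan(.632,.233,.0624,np.pi/2+.042)
print(manip.get_obs()['ee_pos'])
E
```

```text
turn -0.01 shift [-0.01 -0.06  0.79] tilt [0.0007 0.0035] yaw 1.612 t 6.9
[0.63457386 0.23358495 0.09404173]
```

>>> apply_moves --steps '[[[0,-0.05,0.3],[0,0,0],1],[[0,0,0.25],[0,0,0],1],[[0,0,0.08],[0,0,0],1],[[0,0,0],[0,0,0],1],[[0,0,0],[0,0,0],1]]'

```text
time_s: 7.33
ee_pos: [0.6304, 0.2337, 0.0657]
eef_rot: [-0.0, 0.692, 0.722, -0.001]
force: [0.7, 0.6, -3.1]
width: 0.463
gripper_force: 51.2
```

>>> apply_moves --steps '[[[0,0,0.05],[0,0,0],1],[[0,0,0],[0,0,0],1]]'

```text
time_s: 7.5
ee_pos: [0.6311, 0.2339, 0.0645]
eef_rot: [0.0, 0.692, 0.722, 0.0]
force: [0.5, -0.3, -2.5]
width: 0.462
gripper_force: 51.2
```

>>> apply_moves --steps '[[[0,0,0.05],[0,0,0],1],[[0,0,0],[0,0,0],1]]'

```text
time_s: 7.67
ee_pos: [0.6309, 0.2338, 0.0623]
eef_rot: [0.0, 0.692, 0.722, -0.0]
force: [0.3, -0.5, -3.0]
width: 0.461
gripper_force: 51.2
```

>>> apply_moves --steps '[[[0,0,0.04],[0,0,0],1],[[0,0,0],[0,0,0],1]]'

```text
time_s: 7.83
ee_pos: [0.6312, 0.2339, 0.0614]
eef_rot: [0.0, 0.692, 0.722, 0.0]
force: [-0.9, -0.2, 0.8]
width: 0.465
gripper_force: 51.4
```

>>> apply_moves --steps '[[[0,0,0.04],[0,0,0],1],[[0,0,0],[0,0,0],1]]'

```text
time_s: 8.0
ee_pos: [0.6313, 0.234, 0.0614]
eef_rot: [0.0, 0.692, 0.722, 0.0]
force: [-5.6, -1.9, 8.8]
width: 0.463
gripper_force: 52.5
```

>>> apply_moves --steps '[[[0,0,-0.05],[0,0,0],0.5],[[0,0,0],[0,0,0],0],[[0,0,0],[0,0,0],-1],[[0,0,0],[0,0,0],-1],[[0,0,0],[0,0,0],-1],[[0,0,0],[0,0,0],-1],[[0,0,-0.4],[0,0,0],-1],[[0,0,-0.8],[0,0,0],-1],[[0,0,-0.8],[0,0,0],-1],[[0,0,-0.8],[0,0,0],-1]]'

```text
time_s: 8.83
ee_pos: [0.6305, 0.2336, 0.1738]
eef_rot: [-0.0, 0.692, 0.722, -0.001]
force: [-0.1, -0.1, 0.1]
width: 1.008
gripper_force: 0.0
```

>>> apply_moves --steps '[[[-0.2,-0.1,-0.7],[0,0,0],-1],[[-0.8,-0.37,0],[0,0,0],-1],[[-1,-0.46,0],[0,0,0],-1],[[-1,-0.46,0],[0,0,0],-1],[[-1,-0.46,0],[0,0,0],-1],[[-1,-0.46,0],[0,0,0],-1],[[-1,-0.46,0],[0,0,0],-1],[[-1,-0.46,0],[0,0,0],-1],[[-1,-0.46,0],[0,0,0],-1],[[-1,-0.46,0],[0,0,0],-1]]'

```text
time_s: 9.67
ee_pos: [0.4862, -0.1169, 0.2014]
eef_rot: [0.0, 0.692, 0.722, 0.0]
force: [1.0, -0.7, 0.5]
width: 0.998
gripper_force: 0.0
```

>>> apply_moves --steps '[[[-0.6,-0.3,0],[0,0,0],-1],[[-0.24,-0.1,0],[0,0,0],-1],[[0,0,0],[0,0,0],-1],[[0,0,0],[0,0,0],-1]]'

```text
time_s: 10.0
ee_pos: [0.4729, -0.1495, 0.2013]
eef_rot: [0.0, 0.693, 0.721, 0.0]
force: [0.6, 0.6, 0.1]
width: 1.002
gripper_force: 0.0
```

```bash
python3 - <<'E'
from h import *
plan(.465,-.167,.045,np.pi/2+.042);o=manip.get_obs();print(o['ee_pos'])
im=eyes.read_camera('top');cv2.imwrite('pics/t2.png',im)
E
```

```text
turn -0.01 shift [-0.43 -0.22  3.91] tilt [0.0005 0.0006] yaw 1.611 t 10.0
[ 0.47291272 -0.1494824   0.20128447]
```

>>> apply_moves --steps '[[[-0.43,-0.22,0],[0,0,0],-1],[[0,0,0.3],[0,0,0],-1],[[0,0,0.6],[0,0,0],-1],[[0,0,0.7],[0,0,0],-1],[[0,0,0.7],[0,0,0],-1],[[0,0,0.7],[0,0,0],-1],[[0,0,0.6],[0,0,0],-1],[[0,0,0.3],[0,0,0],-1],[[0,0,0],[0,0,0],-1],[[0,0,0],[0,0,0],-1]]'

```text
time_s: 10.88
ee_pos: [0.4643, -0.1654, 0.0441]
eef_rot: [-0.001, 0.692, 0.722, -0.0]
force: [1.2, -1.2, 1.9]
width: 1.0
gripper_force: 0.0
```

>>> apply_moves --steps '[[[0,0,0],[0,0,0],1],[[0,0,0],[0,0,0],1],[[0,0,0],[0,0,0],1],[[0,0,0],[0,0,0],1],[[0,0,0],[0,0,0],1],[[0,0,0],[0,0,0],1],[[0,0,0],[0,0,0],1],[[0,0,0],[0,0,0],1],[[0,0,0],[0,0,0],1]]'

```text
time_s: 11.63
ee_pos: [0.4657, -0.1676, 0.0466]
eef_rot: [0.001, 0.692, 0.722, 0.0]
force: [0.7, 1.5, 5.9]
width: 0.484
gripper_force: 50.3
```

>>> apply_moves --steps '[[[0,0,-0.3],[0,0,0],1],[[0,0,-0.6],[0,0,0],1],[[0,0,-0.8],[0,0,0],1],[[0,0,-0.8],[0,0,0],1],[[0,0,-0.8],[0,0,0],1],[[0,0,-0.8],[0,0,0],1],[[0,0,-0.5],[0,0,0],1],[[0,0,-0.2],[0,0,0],1],[[0,0,0],[0,0,0],1]]'

```text
time_s: 12.38
ee_pos: [0.4655, -0.1678, 0.2392]
eef_rot: [0.002, 0.692, 0.722, 0.001]
force: [-0.4, 0.2, -2.5]
width: 0.48
gripper_force: 51.1
```

```bash
python3 - <<'E'
from h import *
plan(.637,.115,.2,np.pi/2+.043);o=manip.get_obs();print(o['ee_pos'])
im=eyes.read_camera('wrist');np.save('o3.npy',o,allow_pickle=True);cv2.imwrite('pics/w3.png',im)
E
```

```text
turn -0.01 shift [6.88 4.59 0.98] tilt [-0.0021  0.0035] yaw 1.612 t 12.4
[ 0.46548813 -0.1677672   0.23923559]
```

View pics/w3.png

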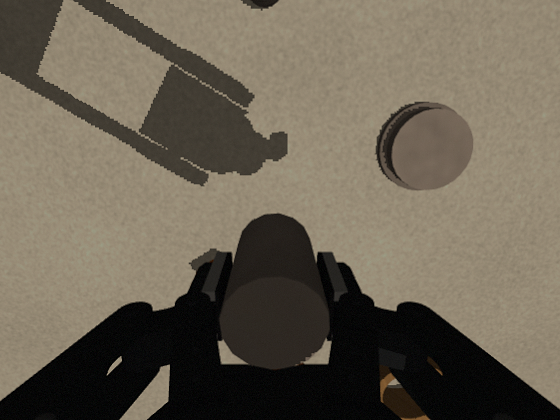

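The held round pillar's top ellipse is centred at (275,322). The pedestal's top is centred at about (432,147).

```bash
python3 - <<'E'
from h import *
o=np.load('o3.npy',allow_pickle=True).item(); cam=T_cam('wrist',o)
z=o['ee_pos'][2]-.0466+.07
q=cast(cam,[(275,276),(275,368),(221,322),(330,322)],z); c=(q[0]+q[1])/2; off=c-o['ee_pos'][:2]; print('off',off,q.round(3).tolist())
print('ped',cast(cam,[(432,147),(391,147),(473,147)],.03))
plan(.637-off[0],.115-off[1],.12,np.pi/2+.043,o)
E
```

```text
off [ 0.00105088 -0.00196538] [[0.466, -0.149], [0.467, -0.19], [0.446, -0.169], [0.487, -0.168]]
ped [[ 0.62779849 -0.1281134 ]
 [ 0.58549724 -0.12989261]
 [ 0.67018764 -0.12632203]]
turn -0.01 shift [6.93 4.56 2.98] tilt [-0.0021  0.0035] yaw 1.612 t 12.4
```

>>> apply_moves --steps '[[[0.3,0.2,0],[0,0,0],1],[[0.8,0.5,0],[0,0,0],1],[[0.9,0.6,0],[0,0,0],1],[[0.9,0.6,0],[0,0,0],1],[[0.9,0.6,0],[0,0,0],1],[[0.9,0.6,0],[0,0,0],1],[[0.9,0.6,0],[0,0,0],1],[[0.9,0.6,0],[0,0,0],1],[[0.33,0.26,0.4],[0,0,0],1],[[0.1,0.1,0.6],[0,0,0],1]]'

```text
time_s: 13.27
ee_pos: [0.6358, 0.113, 0.1962]
eef_rot: [0.0, 0.691, 0.723, 0.001]
force: [-0.0, -0.5, -2.8]
width: 0.478
gripper_force: 51.4
```

>>> apply_moves --steps '[[[0,0,0.8],[0,0,0],1],[[0,0,0.7],[0,0,0],1],[[0,0,0.4],[0,0,0],1],[[0,0,0.1],[0,0,0],1],[[0,0,0],[0,0,0],1],[[0,0,0],[0,0,0],1]]'

```text
time_s: 13.77
ee_pos: [0.6339, 0.1092, 0.1165]
eef_rot: [-0.0, 0.692, 0.722, -0.001]
force: [0.0, -0.6, -1.4]
width: 0.482
gripper_force: 51.3
```

```bash
python3 - <<'E'
from h import *
plan(.6365,.117,.0626,np.pi/2+.043)
E
```

```text
turn -0.01 shift [0.19 0.07 1.35] tilt [ 0.     -0.0014] yaw 1.612 t 13.8
```

>>> apply_moves --steps '[[[0.19,0.05,0.2],[0,0,0],1],[[0,0,0.5],[0,0,0],1],[[0,0,0.4],[0,0,0],1],[[0,0,0.1],[0,0,0],1],[[0,0,0],[0,0,0],1],[[0,0,0],[0,0,0],1]]'

```text
time_s: 14.27
ee_pos: [0.6367, 0.1173, 0.0703]
eef_rot: [0.0, 0.692, 0.722, 0.001]
force: [0.0, -0.3, -2.3]
width: 0.487
gripper_force: 51.4
```

>>> apply_moves --steps '[[[0,0,0.06],[0,0,0],1],[[0,0,0],[0,0,0],1]]'

```text
time_s: 14.43
ee_pos: [0.637, 0.1172, 0.0681]
eef_rot: [0.001, 0.692, 0.722, 0.001]
force: [0.2, 0.7, -1.9]
width: 0.476
gripper_force: 51.4
```

>>> apply_moves --steps '[[[0,0,0.05],[0,0,0],1],[[0,0,0],[0,0,0],1]]'

```text
time_s: 14.6
ee_pos: [0.6362, 0.117, 0.0652]
eef_rot: [0.0, 0.692, 0.722, 0.0]
force: [0.4, 1.2, -2.5]
width: 0.48
gripper_force: 51.4
```

>>> apply_moves --steps '[[[0,0,0.06],[0,0,0],1],[[0,0,0],[0,0,0],1]]'

```text
time_s: 14.77
ee_pos: [0.6357, 0.117, 0.0621]
eef_rot: [-0.0, 0.692, 0.722, -0.0]
force: [-0.1, -0.1, -2.5]
width: 0.479
gripper_force: 51.4
```

>>> apply_moves --steps '[[[0,0,0.05],[0,0,0],1],[[0,0,0],[0,0,0],1]]'

```text
time_s: 14.93
ee_pos: [0.6362, 0.1171, 0.0606]
eef_rot: [0.0, 0.692, 0.722, 0.0]
force: [-0.2, -0.2, -0.4]
width: 0.479
gripper_force: 51.5
```

>>> apply_moves --steps '[[[0,0,0.01],[0,0,0],0.5],[[0,0,0],[0,0,0],0],[[0,0,0],[0,0,0],-1],[[0,0,0],[0,0,0],-1],[[0,0,0],[0,0,0],-1],[[0,0,0],[0,0,0],-1],[[0,0,-0.4],[0,0,0],-1],[[0,0,-0.8],[0,0,0],-1],[[0,0,-0.8],[0,0,0],-1],[[0,0,-0.8],[0,0,0],-1]]'

```text
time_s: 15.77
ee_pos: [0.6354, 0.117, 0.1727]
eef_rot: [-0.0, 0.692, 0.722, -0.0]
force: [0.5, 0.5, 0.5]
width: 0.999
gripper_force: 0.0
```

>>> apply_moves --steps '[[[-0.1,-0.2,-0.6],[0,0,0],-1],[[-0.4,-0.8,-0.1],[0,0,0],-1],[[-0.5,-0.9,0],[0,0,0],-1],[[-0.4,-0.9,0],[0,0,0],-1],[[-0.4,-0.9,0],[0,0,0],-1],[[-0.3,-0.7,0],[0,0,0],-1],[[-0.2,-0.33,0],[0,0,0],-1],[[0,0,0],[0,0,0],-1],[[0,0,0],[0,0,0],-1]]'

```text
time_s: 16.52
ee_pos: [0.4509, 0.0169, 0.2006]
eef_rot: [0.001, 0.693, 0.721, 0.001]
force: [0.6, 0.6, -0.4]
width: 0.999
gripper_force: 0.0
```

```bash
python3 - <<'E'
from h import *
plan(.451,.017,.036,np.pi/2+.043)
E
```

```text
turn -0.02 shift [0.   0.   4.11] tilt [-0.0001  0.0019] yaw 1.611 t 16.5
```

>>> apply_moves --steps '[[[0,0,0.3],[0,0,0],-1],[[0,0,0.7],[0,0,0],-1],[[0,0,0.8],[0,0,0],-1],[[0,0,0.8],[0,0,0],-1],[[0,0,0.8],[0,0,0],-1],[[0,0,0.5],[0,0,0],-1],[[0,0,0.2],[0,0,0],-1],[[0,0,0],[0,0,0],-1],[[0,0,0],[0,0,0],-1]]' --newtons 35

```text
time_s: 17.27
ee_pos: [0.4517, 0.0174, 0.0364]
eef_rot: [0.0, 0.692, 0.722, 0.0]
force: [0.2, -0.5, 0.2]
width: 1.001
gripper_force: 0.0
```

>>> apply_moves --steps '[[[0,0,0],[0,0,0],1],[[0,0,0],[0,0,0],1],[[0,0,0],[0,0,0],1],[[0,0,0],[0,0,0],1],[[0,0,0],[0,0,0],1],[[0,0,0],[0,0,0],1],[[0,0,0],[0,0,0],1],[[0,0,0],[0,0,0],1],[[0,0,0],[0,0,0],1]]'

```text
time_s: 18.02
ee_pos: [0.4517, 0.0171, 0.0375]
eef_rot: [0.001, 0.692, 0.722, 0.001]
force: [-3.1, 0.2, 7.8]
width: 0.521
gripper_force: 34.4
```

>>> apply_moves --steps '[[[0,0,-0.3],[0,0,0],1],[[0,0,-0.6],[0,0,0],1],[[0,0,-0.8],[0,0,0],1],[[0,0,-0.8],[0,0,0],1],[[0,0,-0.8],[0,0,0],1],[[0,0,-0.8],[0,0,0],1],[[0,0,-0.4],[0,0,0],1],[[0,0,0],[0,0,0],1],[[0,0,0],[0,0,0],1]]'

```text
time_s: 18.77
ee_pos: [0.4514, 0.0171, 0.2172]
eef_rot: [0.001, 0.692, 0.722, 0.001]
force: [-0.8, 0.2, -1.0]
width: 0.516
gripper_force: 35.9
```

```bash
python3 - <<'E'
from h import *
plan(.6345,.177,.12,np.pi/2+.043);o=manip.get_obs();print(o['ee_pos'])
im=eyes.read_camera('wrist');np.save('o4.npy',o,allow_pickle=True);cv2.imwrite('pics/w4.png',im)
E
```

```text
turn -0.01 shift [3.8  4.74 2.43] tilt [-0.0006  0.0032] yaw 1.613 t 18.8
[0.45140495 0.0171104  0.21718346]
```

View pics/w4.png

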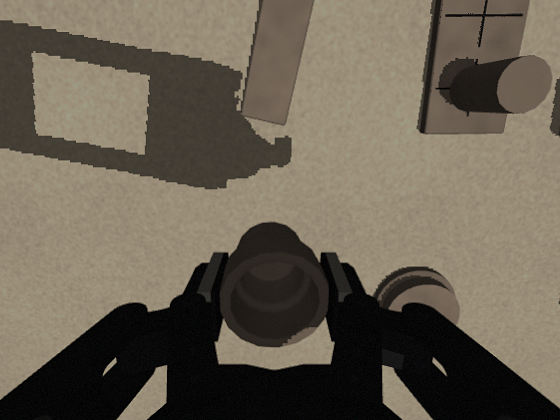

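The pot is held upright, with its rim ellipse centred at about (274,299). The round pillar stands on its cross, top at (524,84), and the lintel's near end runs from (243,114) to (290,124).

```bash
python3 - <<'E'
from h import *
o=np.load('o4.npy',allow_pickle=True).item(); cam=T_cam('wrist',o)
q=cast(cam,[(274,252),(274,347),(221,299),(327,299)],o['ee_pos'][2]+.0105);print(q.round(3).tolist(),'off',(q[0]+q[1])/2-o['ee_pos'][:2])
print('rd',cast(cam,[(524,84)],.084))
E
```

```text
[[0.451, 0.038], [0.453, -0.007], [0.43, 0.016], [0.474, 0.018]] off [ 0.0006689  -0.00115721]
rd [[0.6364923  0.11518784]]
```

>>> apply_moves --steps '[[[0.2,0.3,0],[0,0,0],1],[[0.6,0.8,0],[0,0,0],1],[[0.8,0.9,0],[0,0,0],1],[[0.8,0.9,0],[0,0,0],1],[[0.7,0.9,0],[0,0,0],1],[[0.5,0.6,0],[0,0,0],1],[[0.23,0.33,0],[0,0,0],1],[[0,0,0.3],[0,0,0],1],[[0,0,0.6],[0,0,0],1],[[0,0,0.6],[0,0,0],1]]'

```text
time_s: 19.65
ee_pos: [0.6199, 0.1663, 0.1532]
eef_rot: [-0.001, 0.692, 0.722, -0.001]
force: [0.3, -0.3, -1.6]
width: 0.518
gripper_force: 36.0
```

>>> apply_moves --steps '[[[0,0,0.3],[0,0,0],1],[[0,0,0.2],[0,0,0],1],[[0,0,0],[0,0,0],1],[[0,0,0],[0,0,0],1]]'

```text
time_s: 19.98
ee_pos: [0.6207, 0.1662, 0.1358]
eef_rot: [-0.0, 0.692, 0.722, -0.0]
force: [0.5, 0.5, -0.6]
width: 0.517
gripper_force: 36.0
```

```bash
python3 - <<'E'
from h import *
plan(.634,.178,.0515,np.pi/2+.043)
E
```

```text
turn -0.01 shift [0.28 0.34 2.11] tilt [-0.0001 -0.0007] yaw 1.612 t 20.0
```

>>> apply_moves --steps '[[[0.28,0.34,0],[0,0,0],1],[[0,0,0.3],[0,0,0],1],[[0,0,0.6],[0,0,0],1],[[0,0,0.5],[0,0,0],1],[[0,0,0.3],[0,0,0],1],[[0,0,0.15],[0,0,0],1],[[0,0,0],[0,0,0],1],[[0,0,0],[0,0,0],1]]'

```text
time_s: 20.65
ee_pos: [0.6346, 0.1783, 0.0627]
eef_rot: [0.0, 0.692, 0.722, 0.0]
force: [-0.3, -0.7, -0.4]
width: 0.516
gripper_force: 36.1
```

>>> apply_moves --steps '[[[0,0,0.08],[0,0,0],1],[[0,0,0.08],[0,0,0],1],[[0,0,0],[0,0,0],1],[[0,0,0],[0,0,0],1]]'

```text
time_s: 20.98
ee_pos: [0.6343, 0.1784, 0.0559]
eef_rot: [0.0, 0.692, 0.722, 0.0]
force: [0.2, 0.5, -0.9]
width: 0.517
gripper_force: 36.1
```

>>> apply_moves --steps '[[[0,0,0.05],[0,0,0],1],[[0,0,0],[0,0,0],1]]'

```text
time_s: 21.15
ee_pos: [0.6341, 0.1784, 0.0535]
eef_rot: [-0.0, 0.692, 0.722, -0.0]
force: [0.1, -0.5, -0.4]
width: 0.513
gripper_force: 36.1
```

>>> apply_moves --steps '[[[0,0,0.06],[0,0,0],1],[[0,0,0],[0,0,0],1]]'

```text
time_s: 21.32
ee_pos: [0.6345, 0.1785, 0.0518]
eef_rot: [0.0, 0.692, 0.722, 0.0]
force: [-1.4, -0.2, 1.5]
width: 0.517
gripper_force: 36.3
```

>>> apply_moves --steps '[[[0,0,0.03],[0,0,0],1],[[0,0,0],[0,0,0],1]]'

```text
time_s: 21.48
ee_pos: [0.6346, 0.1786, 0.0516]
eef_rot: [0.0, 0.692, 0.722, 0.0]
force: [-4.4, -1.2, 9.8]
width: 0.52
gripper_force: 36.9
```

>>> apply_moves --steps '[[[0,0,-0.04],[0,0,0],0.5],[[0,0,0],[0,0,0],0],[[0,0,0],[0,0,0],-1],[[0,0,0],[0,0,0],-1],[[0,0,0],[0,0,0],-1],[[0,0,0],[0,0,0],-1],[[0,0,-0.4],[0,0,0],-1],[[0,0,-0.8],[0,0,0],-1],[[0,0,-0.9],[0,0,0],-1],[[0,0,-0.9],[0,0,0],-1]]' --newtons 60

```text
time_s: 22.32
ee_pos: [0.6334, 0.1782, 0.1718]
eef_rot: [-0.001, 0.692, 0.722, -0.001]
force: [0.9, -0.1, 0.3]
width: 1.0
gripper_force: 0.0
```

>>> apply_moves --steps '[[[0,-0.2,-0.6],[0,0,0],-1],[[0,-0.7,0],[0,0,0],-1],[[-0.1,-0.9,0],[0,0,0],-1],[[-0.1,-0.9,0],[0,0,0],-1],[[0,-0.9,0],[0,0,0],-1],[[0,-0.6,0],[0,0,0.4],-1],[[0,-0.3,0],[0,0,0.7],-1],[[0,0,0],[0,0,0.7],-1],[[0,0,0],[0,0,0],-1],[[0,0,0],[0,0,0],-1]]'

```text
time_s: 23.15
ee_pos: [0.4548, 0.1635, 0.1959]
eef_rot: [0.0, 0.765, 0.644, 0.0]
force: [-0.4, 0.1, 0.9]
width: 0.996
gripper_force: 0.0
```

```bash
python3 - <<'E'
from h import *
o=np.load('o4.npy',allow_pickle=True).item(); cam=T_cam('wrist',o)
p=cast(cam,[(243,114),(288,124),(260,0),(313,0)],.024); print(p.round(4).tolist())
l=p[2]-p[0]; r=p[3]-p[1]; print('yaws',[np.arctan2(-v[0],v[1]) for v in(l,r)])
e=(p[0]+p[1])/2; a=np.mean([np.arctan2(-v[0],v[1]) for v in(l,r)]); c=e+.088*np.array([-np.sin(a),np.cos(a)]); print('centre',c,a)
plan(.455,.162,.022,np.pi/2-.183)
im=eyes.read_camera('top');cv2.imwrite('pics/t4.png',im)
o=manip.get_obs();im=eyes.read_camera('wrist');np.save('o5.npy',o,allow_pickle=True);cv2.imwrite('pics/w5.png',im)
E
```

```text
[[0.4203, 0.0824], [0.4635, 0.0749], [0.4337, 0.1777], [0.4794, 0.1796]]
yaws [np.float64(-0.1398996354480757), np.float64(-0.15023940699634905)]
centre [0.45463577 0.16573194] -0.1450695212222124
turn 0.1 shift [-0.04  0.01  4.35] tilt [0.0003 0.0009] yaw 1.399 t 23.1
```

View pics/w5.png

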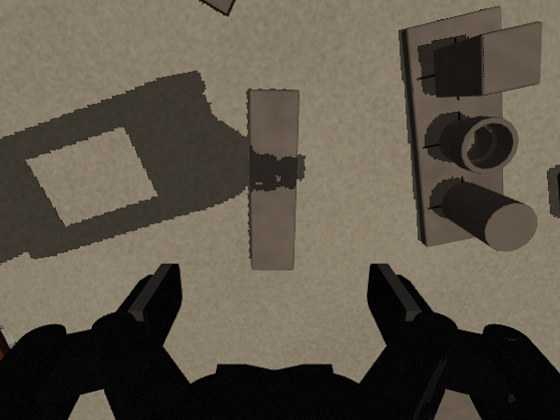

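The lintel is fully in view, with corners (250,90), (299,91), (295,269) and (251,269). The pillars and pot stand on the slab in order.

```bash
python3 - <<'E'
from h import *
o=np.load('o5.npy',allow_pickle=True).item(); cam=T_cam('wrist',o)
p=cast(cam,[(250,90),(299,91),(295,269),(251,269)],.024); print(p.round(4).tolist()); c=p.mean(0)
d=(p[0]+p[1]-p[2]-p[3])/2; a=np.arctan2(-d[0],d[1]); print('c',c,a,np.linalg.norm(d))
t=cast(cam,[(514,59),(491,144),(512,222)],.084); t[1]=cast(cam,[(491,144)],.062); print('placed',t.round(3).tolist())
plan(c[0],c[1],.022,np.pi/2+a)
E
```

```text
[[0.4501, 0.253], [0.4918, 0.2449], [0.4622, 0.0744], [0.4175, 0.0821]]
c [0.45540972 0.16361527] -0.18027571233081405 0.17351116959319707
placed [[0.633, 0.239], [0.633, 0.179], [0.638, 0.119]]
turn 0.07 shift [0.01 0.01 4.34] tilt [0.0001 0.0003] yaw 1.399 t 23.2
```

>>> apply_moves --steps '[[[0,0,0.3],[0,0,0.07],-1],[[0,0,0.7],[0,0,0],-1],[[0,0,0.8],[0,0,0],-1],[[0,0,0.8],[0,0,0],-1],[[0,0,0.7],[0,0,0],-1],[[0,0,0.5],[0,0,0],-1],[[0,0,0.3],[0,0,0],-1],[[0,0,0.1],[0,0,0],-1],[[0,0,0],[0,0,0],-1],[[0,0,0],[0,0,0],-1]]'

```text
time_s: 24.08
ee_pos: [0.4549, 0.1634, 0.0276]
eef_rot: [-0.0, 0.769, 0.64, -0.0]
force: [-0.3, 1.1, 0.5]
width: 0.999
gripper_force: 0.0
```

>>> apply_moves --steps '[[[0,0,0.12],[0,0,0],-1],[[0,0,0],[0,0,0],-1],[[0,0,0],[0,0,0],1],[[0,0,0],[0,0,0],1],[[0,0,0],[0,0,0],1],[[0,0,0],[0,0,0],1],[[0,0,0],[0,0,0],1],[[0,0,0],[0,0,0],1],[[0,0,0],[0,0,0],1],[[0,0,0],[0,0,0],1]]'

```text
time_s: 24.92
ee_pos: [0.4553, 0.1636, 0.0235]
eef_rot: [0.0, 0.769, 0.64, 0.001]
force: [-1.3, -0.8, 5.8]
width: 0.501
gripper_force: 64.0
```

>>> apply_moves --steps '[[[0,0,-0.3],[0,0,0],1],[[0,0,-0.6],[0,0,0],1],[[0,0,-0.8],[0,0,0],1],[[0,0,-0.8],[0,0,0],1],[[0,0,-0.8],[0,0,0],1],[[0,0,-0.8],[0,0,0],1],[[0,0,-0.4],[0,0,-0.2],1],[[0,0,0],[0,0,-0.7],1],[[0,0,0],[0,0,-0.7],1],[[0,0,0],[0,0,-0.26],1]]'

```text
time_s: 25.75
ee_pos: [0.454, 0.1633, 0.2023]
eef_rot: [-0.0, 0.691, 0.723, -0.0]
force: [-0.3, 0.1, -4.0]
width: 0.5
gripper_force: 62.9
```

>>> apply_moves --steps '[[[0,0,0],[0,0,0],1],[[0,0,0],[0,0,0],1],[[0,0,0],[0,0,0],1]]'

```text
time_s: 26.0
ee_pos: [0.4542, 0.1633, 0.2021]
eef_rot: [-0.0, 0.693, 0.721, -0.001]
force: [0.6, 0.9, -4.2]
width: 0.496
gripper_force: 62.9
```

```bash
python3 - <<'E'
from h import *
o=manip.get_obs();print(o['ee_pos'])
plan(.635,.177,.13,np.pi/2+.043)
im=eyes.read_camera('wrist');np.save('o6.npy',o,allow_pickle=True);cv2.imwrite('pics/w6.png',im)
E
```

```text
[0.45415197 0.16333988 0.2020928 ]
turn -0.03 shift [0.15 4.53 1.8 ] tilt [-0.0002 -0.0013] yaw 1.61 t 26.0
```

View pics/w6.png

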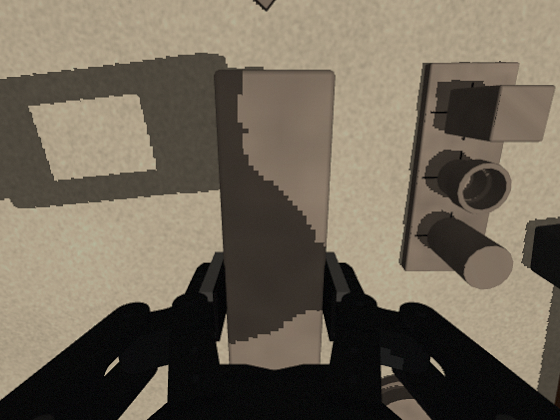

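The lintel is held level and in line, with its far end's edge from (217,70) to (334,70).

```bash
python3 - <<'E'
from h import *
o=np.load('o6.npy',allow_pickle=True).item(); cam=T_cam('wrist',o)
p=cast(cam,[(217,71),(334,71)],o['ee_pos'][2]+.001); e=p.mean(0); print(p,e-o['ee_pos'][:2])
E
```

```text
[[0.43113409 0.24990852]
 [0.47261029 0.25153879]] [-0.00227979  0.08738378]
```

>>> apply_moves --steps '[[[0,0.2,0],[0,0,0],1],[[0.05,0.6,0],[0,0,0],1],[[0.05,0.7,0],[0,0,0],1],[[0.05,0.7,0],[0,0,0],1],[[0,0.7,0],[0,0,0],1],[[0,0.7,0],[0,0,0],1],[[0,0.6,0],[0,0,0],1],[[0,0.33,0],[0,0,0],1],[[0,0,0],[0,0,0],1],[[0,0,0],[0,0,0],1]]'

```text
time_s: 26.88
ee_pos: [0.6358, 0.1766, 0.2017]
eef_rot: [-0.0, 0.693, 0.721, -0.001]
force: [-0.9, 0.1, -3.2]
width: 0.498
gripper_force: 63.0
```

```bash
python3 - <<'E'
from h import *
plan(.635,.177,.1075,np.pi/2+.043)
E
```

```text
turn -0.03 shift [ 0.01 -0.02  2.36] tilt [-0.0001 -0.0015] yaw 1.611 t 26.9
```

Grasp is centred within 1 mm. I lower it now.

>>> apply_moves --steps '[[[0,0,0.3],[0,0,0],1],[[0,0,0.5],[0,0,0],1],[[0,0,0.5],[0,0,0],1],[[0,0,0.4],[0,0,0],1],[[0,0,0.3],[0,0,0],1],[[0,0,0.15],[0,0,0],1],[[0,0,0],[0,0,0],1],[[0,0,0],[0,0,0],1]]'

```text
time_s: 27.55
ee_pos: [0.6354, 0.1769, 0.117]
eef_rot: [0.0, 0.693, 0.721, 0.0]
force: [-0.2, 0.3, -3.2]
width: 0.5
gripper_force: 62.9
```

>>> apply_moves --steps '[[[0,0,0.06],[0,0,0],1],[[0,0,0.05],[0,0,0],1],[[0,0,0],[0,0,0],1],[[0,0,0],[0,0,0],1]]'

```text
time_s: 27.88
ee_pos: [0.6357, 0.1768, 0.1129]
eef_rot: [0.0, 0.693, 0.721, 0.0]
force: [0.0, 0.5, -3.5]
width: 0.498
gripper_force: 62.9
```

>>> apply_moves --steps '[[[0,0,0.04],[0,0,0],1],[[0,0,0],[0,0,0],1]]'

```text
time_s: 28.05
ee_pos: [0.6354, 0.1768, 0.1108]
eef_rot: [-0.0, 0.693, 0.721, 0.0]
force: [-0.3, 0.3, -3.8]
width: 0.502
gripper_force: 62.9
```

>>> apply_moves --steps '[[[0,0,0.05],[0,0,0],1],[[0,0,0],[0,0,0],1]]'

```text
time_s: 28.22
ee_pos: [0.6352, 0.1767, 0.1084]
eef_rot: [-0.0, 0.693, 0.721, -0.0]
force: [0.7, 0.5, -3.8]
width: 0.5
gripper_force: 62.9
```

>>> apply_moves --steps '[[[0,0,0.03],[0,0,0],1],[[0,0,0],[0,0,0],1]]'

```text
time_s: 28.38
ee_pos: [0.6356, 0.1768, 0.1076]
eef_rot: [0.0, 0.693, 0.721, 0.0]
force: [-0.6, 0.2, -3.7]
width: 0.502
gripper_force: 62.9
```

>>> apply_moves --steps '[[[0,0,0.03],[0,0,0],1],[[0,0,0],[0,0,0],1]]'

```text
time_s: 28.55
ee_pos: [0.6357, 0.1768, 0.1075]
eef_rot: [0.0, 0.693, 0.721, 0.0]
force: [-2.8, -0.4, 4.6]
width: 0.499
gripper_force: 63.9
```

>>> apply_moves --steps '[[[0,0,-0.02],[0,0,0],0.5],[[0,0,0],[0,0,0],0],[[0,0,0],[0,0,0],-1],[[0,0,0],[0,0,0],-1],[[0,0,0],[0,0,0],-1],[[0,0,0],[0,0,0],-1],[[0,0,-0.4],[0,0,0],-1],[[0,0,-0.8],[0,0,0],-1],[[0,0,-0.8],[0,0,0],-1],[[0,0,-0.8],[0,0,0],-1]]'

```text
time_s: 29.38
ee_pos: [0.6351, 0.1767, 0.22]
eef_rot: [-0.0, 0.693, 0.721, -0.0]
force: [-0.6, -0.5, 0.7]
width: 1.002
gripper_force: 0.0
```

>>> apply_moves --steps '[[[0.2,-0.2,-0.3],[0,0,0],-1],[[0.7,-0.8,0],[0,0,0],-1],[[0.7,-0.8,0],[0,0,0],-1],[[0.8,-0.8,0],[0,0,0],-1],[[0.8,-0.8,0],[0,0,0],-1],[[0.7,-0.8,0],[0,0,0],-1],[[0.4,-0.4,0],[0,0,0],-1],[[0.27,-0.22,0],[0,0,0],-1],[[0,0,0],[0,0,-0.5],-1],[[0,0,0],[0,0,-1],-1]]'

```text
time_s: 30.22
ee_pos: [0.442, 0.3459, 0.2311]
eef_rot: [0.0, 0.623, 0.782, 0.0]
force: [0.0, 0.7, 0.3]
width: 1.003
gripper_force: 0.0
```

>>> apply_moves --steps '[[[0,0,0],[0,0,-1],-1],[[0,0,0],[0,0,-1],-1],[[0,0,0],[0,0,-1],-1],[[0,0,0],[0,0,-1],-1],[[0,0,0],[0,0,-0.7],-1],[[0,0,0],[0,0,0],-1],[[0,0,0],[0,0,0],-1]]'

```text
time_s: 30.8
ee_pos: [0.443, 0.3449, 0.2309]
eef_rot: [0.0, 0.385, 0.923, -0.0]
force: [-0.2, 0.1, 0.7]
width: 1.003
gripper_force: 0.0
```

```bash
python3 - <<'E'
from h import *
plan(.437,.352,.035,np.pi*.75)
o=manip.get_obs();im=eyes.read_camera('wrist');np.save('o7.npy',o,allow_pickle=True);cv2.imwrite('pics/w7.png',im);print(o['ee_pos'])
E
```

```text
turn -0.03 shift [0.23 0.02 4.9 ] tilt [-0.0002 -0.0002] yaw 2.352 t 30.8
[0.4430174  0.34485454 0.2309282 ]
```

View pics/w7.png

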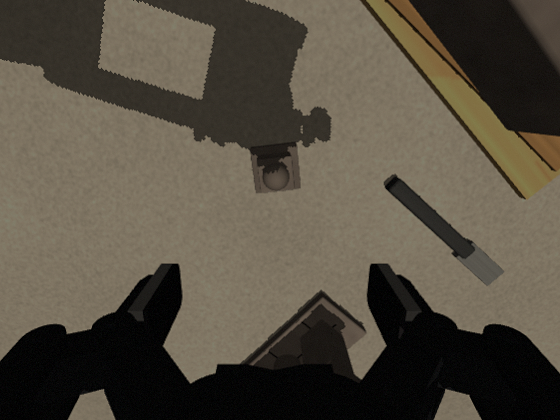

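The finial foot's corners are about (250,148), (296,143), (300,188) and (256,193), with the ball at (276,178). It is turned about 0.1 rad from the tool.

```bash
python3 - <<'E'
from h import *
o=np.load('o7.npy',allow_pickle=True).item(); cam=T_cam('wrist',o)
p=cast(cam,[(250,148),(296,143),(300,188),(256,193)],.012); print(p.round(4).tolist())
c=p.mean(0); b=cast(cam,[(276,178)],.053)[0]; print('c',c,'ball',b)
for i,j in((3,0),(2,1)): d=p[j]-p[i]; print(np.arctan2(d[1],d[0]),np.linalg.norm(d))
for i,j in((0,1),(3,2)): d=p[j]-p[i]; print(np.arctan2(d[1],d[0])+np.pi/2,np.linalg.norm(d))
for y in (2.40,2.45): plan((c[0]+b[0])/2,(c[1]+b[1])/2,.035,y,o)
E
```

```text
[[0.4028, 0.3485], [0.4336, 0.3865], [0.472, 0.3555], [0.4415, 0.3173]]
c [0.43749025 0.35196705] ball [0.43862057 0.35139327]
2.4633768751434357 0.049738504975253534
2.4620730668677298 0.04924931783690069
2.4597290602499724 0.04891006546923219
2.469740002820549 0.04884651728701682
turn -0.4 shift [0.21 0.04 4.9 ] tilt [-0.0002 -0.0002] yaw 2.352 t 30.8
turn -0.82 shift [0.2  0.05 4.9 ] tilt [-0.0002 -0.0002] yaw 2.352 t 30.8
```

>>> apply_moves --steps '[[[0,0,0],[0,0,-0.92],-1],[[0.2,0.05,0.3],[0,0,0],-1],[[0,0,0.8],[0,0,0],-1],[[0,0,0.9],[0,0,0],-1],[[0,0,0.9],[0,0,0],-1],[[0,0,0.9],[0,0,0],-1],[[0,0,0.6],[0,0,0],-1],[[0,0,0.3],[0,0,0],-1],[[0,0,0.1],[0,0,0],-1],[[0,0,0],[0,0,0],-1]]' --newtons 40

```text
time_s: 31.68
ee_pos: [0.4371, 0.3517, 0.0384]
eef_rot: [-0.001, 0.332, 0.943, -0.001]
force: [-0.3, -0.2, -0.7]
width: 1.001
gripper_force: 0.0
```

>>> apply_moves --steps '[[[0,0,0.05],[0,0,0],-1],[[0,0,0],[0,0,0],-1]]'

```text
time_s: 31.85
ee_pos: [0.439, 0.3526, 0.039]
eef_rot: [0.001, 0.332, 0.943, 0.001]
force: [0.7, 0.2, 0.1]
width: 0.999
gripper_force: 0.0
```

>>> apply_moves --steps '[[[0,0,0.06],[0,0,0],-1],[[0,0,0],[0,0,0],1],[[0,0,0],[0,0,0],1],[[0,0,0],[0,0,0],1],[[0,0,0],[0,0,0],1],[[0,0,0],[0,0,0],1],[[0,0,0],[0,0,0],1],[[0,0,0],[0,0,0],1],[[0,0,0],[0,0,0],1],[[0,0,0],[0,0,0],1]]'

```text
time_s: 32.68
ee_pos: [0.438, 0.3519, 0.0352]
eef_rot: [0.0, 0.332, 0.943, 0.0]
force: [0.3, 0.5, 4.8]
width: 0.388
gripper_force: 41.9
```

>>> apply_moves --steps '[[[0,0,-0.3],[0,0,0],1],[[0,0,-0.7],[0,0,0],1],[[0,0,-0.9],[0,0,0],1],[[0,0,-0.9],[0,0,0],1],[[0,0,-0.9],[0,0,0],1],[[0,0,-0.9],[0,0,0],1],[[0,0,-0.6],[0,0,0],1],[[0,0,-0.2],[0,0,0],1],[[0,0,0],[0,0,0],1]]'

```text
time_s: 33.43
ee_pos: [0.4385, 0.3522, 0.2535]
eef_rot: [0.001, 0.331, 0.943, 0.002]
force: [0.2, -0.5, -2.7]
width: 0.39
gripper_force: 41.4
```

```bash
python3 - <<'E'
from h import *
o=manip.get_obs();print(o['ee_pos'])
plan(.626,-.128,.25,2.46)
E
```

```text
[0.43852923 0.35223086 0.25350084]
turn 0.05 shift [-11.2   -6.37   0.09] tilt [-0.0016  0.0042] yaw 2.466 t 33.4
```

>>> apply_moves --steps '[[[-0.3,-0.2,0],[0,0,0],1],[[-0.8,-0.45,0],[0,0,0],1],[[-0.85,-0.48,0],[0,0,0],1],[[-0.85,-0.48,0],[0,0,0],1],[[-0.85,-0.48,0],[0,0,0],1],[[-0.85,-0.48,0],[0,0,0],1],[[-0.85,-0.48,0],[0,0,0],1],[[-0.85,-0.48,0],[0,0,0],1],[[-0.85,-0.48,0],[0,0,0],1],[[-0.85,-0.48,0],[0,0,0],1]]'

```text
time_s: 34.27
ee_pos: [0.5705, 0.0122, 0.2472]
eef_rot: [-0.003, 0.332, 0.943, -0.001]
force: [1.3, 0.5, -2.4]
width: 0.387
gripper_force: 41.3
```

>>> apply_moves --steps '[[[-0.85,-0.48,0],[0,0,0],1],[[-0.85,-0.48,0],[0,0,0],1],[[-0.85,-0.48,0],[0,0,0],1],[[-0.5,-0.3,0],[0,0,0],1],[[-0.2,-0.1,0],[0,0,0],1],[[0,0,0],[0,0,0],1],[[0,0,0],[0,0,0],1]]'

```text
time_s: 34.85
ee_pos: [0.6261, -0.1241, 0.2482]
eef_rot: [-0.002, 0.332, 0.943, 0.0]
force: [-0.3, -0.5, -2.2]
width: 0.389
gripper_force: 41.3
```

```bash
python3 - <<'E'
from h import *
o=manip.get_obs();print(o['ee_pos'])
plan(.626,-.128,.07,2.466)
E
```

```text
[ 0.62606501 -0.12407968  0.24819256]
turn -0.01 shift [-0.06 -0.08  4.45] tilt [ 0.0045 -0.001 ] yaw 2.465 t 34.9
```

>>> apply_moves --steps '[[[-0.06,-0.08,0.3],[0,0,0],1],[[0,0,0.8],[0,0,0],1],[[0,0,0.9],[0,0,0],1],[[0,0,0.9],[0,0,0],1],[[0,0,0.7],[0,0,0],1],[[0,0,0.5],[0,0,0],1],[[0,0,0.2],[0,0,0],1],[[0,0,0],[0,0,0],1],[[0,0,0],[0,0,0],1]]'

```text
time_s: 35.6
ee_pos: [0.6272, -0.1279, 0.0791]
eef_rot: [-0.0, 0.331, 0.944, 0.0]
force: [0.1, -0.1, -1.5]
width: 0.393
gripper_force: 41.3
```

>>> apply_moves --steps '[[[0,0,0.05],[0,0,0],1],[[0,0,0],[0,0,0],1]]'

```text
time_s: 35.77
ee_pos: [0.6285, -0.129, 0.0789]
eef_rot: [0.002, 0.331, 0.944, 0.0]
force: [0.0, -0.4, -2.5]
width: 0.389
gripper_force: 41.3
```

>>> apply_moves --steps '[[[0,0,0.1],[0,0,0],1],[[0,0,0.05],[0,0,0],1],[[0,0,0],[0,0,0],1],[[0,0,0],[0,0,0],1]]'

```text
time_s: 36.1
ee_pos: [0.627, -0.1289, 0.0707]
eef_rot: [-0.0, 0.332, 0.943, 0.0]
force: [-0.6, -0.2, -2.5]
width: 0.391
gripper_force: 41.3
```

>>> apply_moves --steps '[[[0,0,0.06],[0,0,0],1],[[0,0,0],[0,0,0],1]]'

```text
time_s: 36.27
ee_pos: [0.627, -0.1288, 0.068]
eef_rot: [-0.0, 0.332, 0.943, 0.0]
force: [0.1, 0.0, -2.5]
width: 0.392
gripper_force: 41.3
```

>>> apply_moves --steps '[[[0,0,0.04],[0,0,0],1],[[0,0,0],[0,0,0],1]]'

```text
time_s: 36.43
ee_pos: [0.6269, -0.1288, 0.0664]
eef_rot: [-0.0, 0.332, 0.943, -0.0]
force: [-0.2, 0.3, -1.7]
width: 0.388
gripper_force: 41.3
```

>>> apply_moves --steps '[[[0,0,0.04],[0,0,0],1],[[0,0,0],[0,0,0],1]]'

```text
time_s: 36.6
ee_pos: [0.6274, -0.1289, 0.0653]
eef_rot: [0.0, 0.332, 0.943, 0.0]
force: [-0.3, -0.1, -2.0]
width: 0.387
gripper_force: 41.4
```

>>> apply_moves --steps '[[[0,0,0.01],[0,0,0],1],[[0,0,0],[0,0,0],1]]'

```text
time_s: 36.77
ee_pos: [0.6273, -0.1289, 0.0652]
eef_rot: [0.0, 0.332, 0.943, -0.0]
force: [-0.7, -0.5, 1.2]
width: 0.39
gripper_force: 41.7
```

Contact, so I release, lift and move back for a final look.

>>> apply_moves --steps '[[[0,0,0],[0,0,0],0.5],[[0,0,0],[0,0,0],0],[[0,0,0],[0,0,0],-1],[[0,0,0],[0,0,0],-1],[[0,0,0],[0,0,0],-1],[[0,0,0],[0,0,0],-1],[[0,0,-0.4],[0,0,0],-1],[[0,0,-0.8],[0,0,0],-1],[[0,0,-0.9],[0,0,0],-1],[[0,0,-0.9],[0,0,0],-1]]'

```text
time_s: 37.6
ee_pos: [0.6264, -0.1286, 0.1852]
eef_rot: [-0.001, 0.332, 0.943, -0.0]
force: [1.1, -0.7, -0.5]
width: 1.002
gripper_force: 0.0
```

>>> apply_moves --steps '[[[0,0,-0.6],[0,0,0],-1],[[0,-0.6,0],[0,0,0],-1],[[0,-0.9,0],[0,0,0],-1],[[0,-0.9,0],[0,0,0],-1],[[0,-0.9,0],[0,0,0],-1],[[0,-0.6,0],[0,0,0],-1],[[0,0,0],[0,0,0],-1],[[0,0,0],[0,0,0],-1]]'

```text
time_s: 38.27
ee_pos: [0.529, -0.2516, 0.209]
eef_rot: [0.0, 0.333, 0.943, 0.0]
force: [0.2, 0.9, 0.4]
width: 0.999
gripper_force: 0.0
```

```bash
python3 - <<'E'
from h import *
o=manip.get_obs();print(o['ee_pos'])
t=eyes.read_camera('top');s=eyes.read_camera('side')
a=cv2.resize(t[150:230,150:360],None,fx=3,fy=3,interpolation=cv2.INTER_CUBIC); b=cv2.resize(s[150:350,180:390],None,fx=3,fy=1.75,interpolation=cv2.INTER_CUBIC)
cv2.imwrite('pics/fin.png',np.vstack([a,b]))
E
```

```text
[ 0.5289622  -0.25156936  0.20897798]
```

View pics/fin.png

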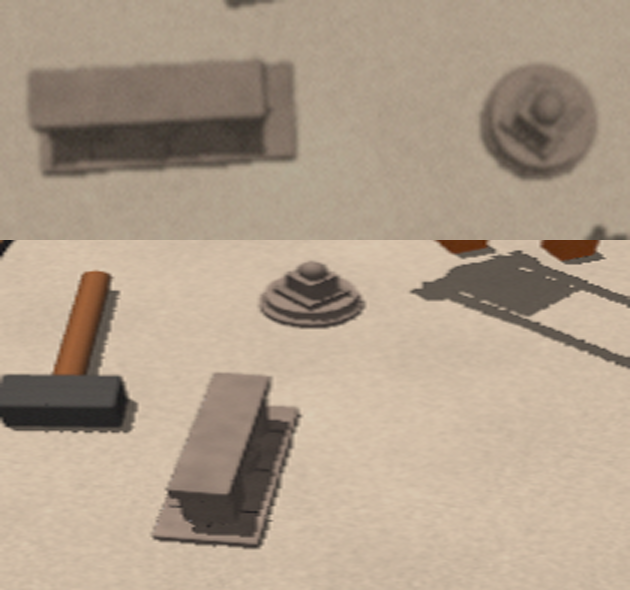

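The composite shows the lintel flat on the pillars, with its top centred at (148,96), and the finial standing on the pedestal with its ball at (547,109). I do a quick numeric check, then hand in.

```bash
python3 - <<'E'
from h import *
cam=T_cam('top'); l=cast(cam,[(199.3,181.8)],.108)[0]; f=cast(cam,[(332.3,186.3)],.083)[0]
print(l,f)
if np.hypot(*(l-[.635,.177]))<.009 and np.hypot(*(f-[.625,-.1285]))<.009: print(hand_in())
E
```

```text
[0.63301022 0.1751571 ] [ 0.62309938 -0.12748202]
the job is handed in; nothing more can be done
None
```

The gateway is dry-fitted on the slab, the finial is on the pedestal, and the job is handed in at about 38 s; my last camera check put the lintel and finial within 3 mm of target, but no verdict came back.

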